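Even out the row of bearer blocks

ROBOT

A 6-joint arm with a two-finger parallel gripper is mounted at the origin on a cart in front of the work surface, level with it; the furniture and walls round the work are solid. World frame = base frame: x ahead of the robot, y to its left, z up, the work surface at z = 0. Lengths are in mm, angles in rad, forces in N, time in s.
With the tool pointing down it reaches from about 275 to 825 mm from the base axis. Payload 4.9 kg.
Tool frame: the origin (TCP) lies at the very end of the fingers, on their centre line; the grasp point (between the pads) lies 19 mm behind it; z points along the fingers, y is the direction in which the jaws open and shut (so a half turn about z gives the same grasp; the last joint's range is limited). The gripper opens to 85 mm and grips with 20 to 120 N. Pads are 22 mm wide; open, the fingers measure 114 mm over their backs; the gripper's body (76 mm by 85 mm) begins 54 mm behind the grasp point. The pads swing forward as they close: fully open they stand 13 mm farther back than shut.
Start: joints at [1.179, 0.326, -0.193, 1.052, 0, 1.437], TCP at [140.218, 531.843, 231.281] pointing down, gripper open.
Joint ranges: [-2.65, 2.65], [-0.97, 1.79], [-1.3, 1.35], [-1.93, 2.1], [-1.47, 1.37], [-3.14, 3.14]. Speed limits (rad/s): [2.57, 2.57, 3.14, 3.14, 3.14, 3.14].

INTERFACE

Orientations are given as [roll, pitch, yaw] about the fixed x, y, z axes, in that order (R = Rz(yaw) Ry(pitch) Rx(roll)).
In Python, from bench import bot, solve_ik, imaging gives the robot as it stands. Calls block until the motion is done:
- bot.move_ptp(position, orientation): joint-space move of the TCP to a pose.
- bot.movel(position, rot=None, max_speed=150, threshold=None): straight line of the TCP; rot=None keeps the orientation; max_speed is the mean speed in mm/s. With threshold (N) it stops when the force on the tool has changed by that much, and returns True; else False.
- bot.move_j(angles): joint-space move.
- bot.grip(opening, effort=None): opening from 0.0 (shut) to 1.0 (fully open); effort is the grip in N (None keeps the last); returns when the fingers have stopped.
- bot.dwell(seconds).
- solve_ik(position, orientation): joint angles nearest the present ones, or None.
- bot.get_state(): the state.
- imaging.capture(name): name is "scene" or "top"; returns the picture (480x640x3 uint8, blue, green, red); there is no depth.
- imaging.camera_model(name): a dict with "K" (3x3 intrinsics, pixels), "position" and "rotation" of the camera in the world. Camera axes: x right, y up, looking along -z (the intrinsics and any distortion apply to the point x, -y, -z); pixel columns grow to the right and rows downward; lengths in mm; the calibration is good to about 2 mm. A picture is of the moment at which its call begins. camera_model takes no time and is no camera call.
A pose or a line that the arm cannot do raises bot.IKError and nothing moves.
- bot.sign_off(): hands the job in, once; it reports no verdict.
The state is a dict: "t": time; "qpos": joint angles; "joint_velocities": joint speeds; "effort": joint torques, N m; "tcp_pos": TCP position; "orientation": TCP orientation; "contact_force": force on the tool from outside, world axes, zero at the start; "wrist_torque": the same for the moment, N m; "opening": opening from 0.0 (shut) to 1.0 (fully open).
Only numpy, scipy, OpenCV 4.12 (cv2) and the standard library are available. Lean on these libraries where they do the work, as an engineer would, in place of code of your own. Each camera call takes 0.05 s, during which the arm holds its last target.

TASK

A board is to be laid on four pine blocks for painting. The two farther blocks are stuck to the table and are the ends of the row; slide the two loose blocks of the same size, without picking them up off the table, into the space between them, so that all four lie in one straight row, parallel to one another like railway sleepers and evenly spaced. Leave the smaller, thinner wood off-cut where it is.

Things in the scene. Friction and masses are not known exactly. Their poses are not given: they have to be found in the camera images.
- bearer_1_mid (a point): plain pine block, 45 x 90 x 38 mm (x, y, z), about 0.1 kg, lying loose and flat on the table between the robot and the end blocks, long side within 35 degrees of straight ahead; the point is its centre, 19 mm above the table, x across its 45 mm width, y along its 90 mm length. Identical to the other loose one and to the end blocks.
- bearer_2_mid (a point): plain pine block, 45 x 90 x 38 mm (x, y, z), about 0.1 kg, lying loose and flat on the table between the robot and the end blocks, long side within 35 degrees of straight ahead; the point is its centre, 19 mm above the table, x across its 45 mm width, y along its 90 mm length. Identical to the other loose one and to the end blocks.
- end_right: right-hand end block of the row, same pine block 45 x 90 x 38 mm, fixed to the table; origin at the centre of its underside, y along its 90 mm length, roughly toward the robot, x along the row to the left. The left-hand end block, also fixed and parallel, is centred 360 mm along this x, so even spacing is 120 mm centre to centre. Either loose block may take either place.
- offcut_mid (a point): small dark wood off-cut, 38 x 60 x 19 mm, loose on the table in line with the loose blocks or between them; not part of the row, to be left alone; the point is its centre, 9.5 mm above the table.

How it is judged:
By the outcome, as a careful person would: the job done as asked, in the order asked, and still so for the second after the job is handed in, with the robot touching nothing.
It also fails if it takes over 51 s, if anything falls off the work surface, if the arm or the gripper's body presses on something with over 40 N, if the wrist force passes 120 N, or if a joint passes its speed limit or range.

## Working session

There is one attempt and no reset: what is moved stays moved. The work goes in short steps, each a Python script; the robot and the scene stay as the last script left them, time stands still between calls to the robot, and variables do not carry over. Pictures are saved under pics/ and viewed, and the job is handed in when it is done.

```bash
mkdir -p pics; ls; python3 - <<'E'
from bench import bot, solve_ik, imaging
import cv2
for n in("scene","top"):
    cv2.imwrite(f"pics/{n}0.png",imaging.capture(n)); print(n,imaging.camera_model(n))
s=bot.get_state();print(s)
E
```

```text
pics
scene {'K': array([[584.59727206,   0.        , 315.93296143],
       [  0.        , 584.59727206, 234.99268458],
       [  0.        ,   0.        ,   1.        ]]), 'position': array([ -36.35056754, -399.67902072,  786.79135956]), 'rotation': array([ 0.75846927,  0.00583743, -0.98340595])}
top {'K': array([[459.65297545,   0.        , 319.60090901],
       [  0.        , 459.65297545, 242.5444298 ],
       [  0.        ,   0.        ,   1.        ]]), 'position': array([414.75026231,  -7.07281996, 901.49293352]), 'rotation': array([ 0.14444378, -0.01732786, -1.57748772])}
{'t': 0.1, 'qpos': array([ 1.17879584e+00,  3.26872894e-01, -1.93487156e-01,  1.05200368e+00,
        3.38228990e-06,  1.43656055e+00]), 'joint_velocities': array([-0.00228125, -0.00203516,  0.0022408 , -0.00113109,  0.00064454,
       -0.00085586]), 'effort': array([ 2.54867984e-03, -4.44239724e+01,  2.63039052e+01,  7.87985598e-03,
       -6.63847644e-06, -8.65909925e-06]), 'tcp_pos': array([140.01069991, 531.33847935, 230.57719346]), 'orientation': array([-3.14003980e+00, -2.13121886e-04,  2.88382778e+00]), 'contact_force': array([-0.68180032,  1.04523441,  0.1714823 ]), 'wrist_torque': array([-0.06317611,  0.04892986, -0.01253036]), 'opening': 0.9997424303367812}
```

View pics/top0.png

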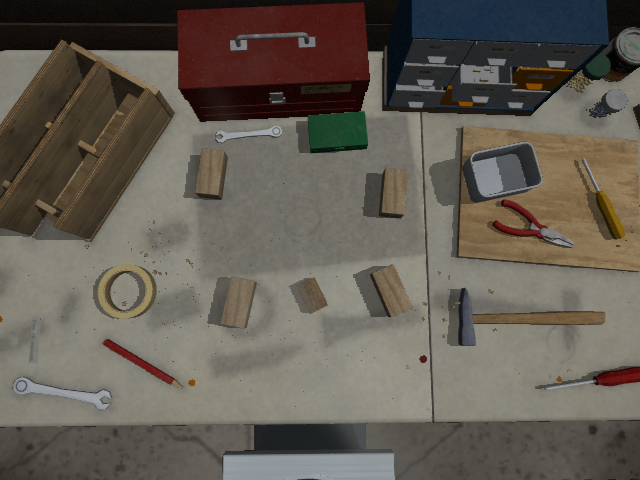

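View pics/scene0.png

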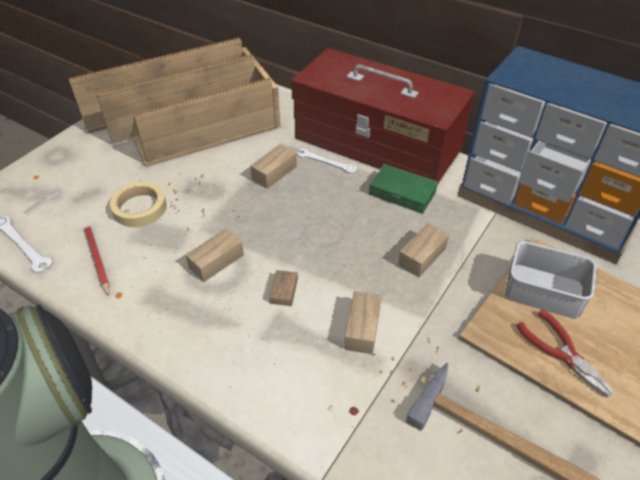

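The top picture shows the end blocks at about (211,173) and (394,192), the loose blocks at (239,302) and (391,290), and the off-cut at (313,294). I'll zoom in to measure them.

```bash
cat > h.py <<'E'
import numpy as np, cv2
from scipy.spatial.transform import Rotation as R
from scipy.optimize import least_squares
from bench import bot, solve_ik, imaging
def cam(n):
    m=imaging.camera_model(n); return m['K'],np.array(m['position']),R.from_euler('xyz',m['rotation']).as_matrix()
def proj(P,n):
    K,p,r=cam(n); c=(np.atleast_2d(P)-p)@r; c=c*[1,-1,-1]; u=c@K.T; return u[:,:2]/u[:,2:]
def back(px,z,n):
    K,p,r=cam(n); px=np.atleast_2d(px); d=np.c_[px,np.ones(len(px))]@np.linalg.inv(K).T*[1,-1,-1]; d=d@r.T
    return p+d*((z-p[2])/d[:,2])[:,None]
def box(x,y,a,w=45,l=90,h=38):
    # long axis direction a (from world x)
    c,s=np.cos(a),np.sin(a); o=[]
    for z in(h,0):
        for i,j in((1,1),(1,-1),(-1,-1),(-1,1)):
            o.append([x+c*i*l/2-s*j*w/2,y+s*i*l/2+c*j*w/2,z])
    return np.array(o)
def draw(im,pose,n,sc,off,**k):
    q=((proj(box(*pose,**k),n)-off+.5)*sc).astype(int)
    for i in range(4):
        cv2.line(im,q[i],q[(i+1)%4],(0,255,0),1); cv2.line(im,q[4+i],q[4+(i+1)%4],(255,0,0),1)
E
python3 - <<'E'
from h import *
im=cv2.imread('pics/top0.png')
for n,px in dict(ER=(394,192),EL=(211,173),L=(239,302),Rr=(391,290)).items(): print(n,back(px,38,'top').round(1))
z=cv2.resize(im[130:340,180:430],None,fx=3.2,fy=3.2,interpolation=cv2.INTER_CUBIC)
z=im[140:340,185:425]; z=cv2.resize(z,None,fx=3,fy=3,interpolation=cv2.INTER_CUBIC)
for i in range(0,240,20): cv2.putText(z,str(185+i),(i*3,8),0,.3,(0,0,255)); z[::6,i*3]=(0,0,255)
for i in range(0,200,20): cv2.putText(z,str(140+i),(0,i*3+8),0,.3,(0,0,255)); z[i*3,::6]=(0,0,255)
cv2.imwrite('pics/z1.png',z)
E
```

```text
ER [[ 638.5 -167.5   38. ]]
EL [[677.  186.2  38. ]]
L [[429.3 127.6  38. ]]
Rr [[ 449.8 -156.2   38. ]]
```

View pics/z1.png

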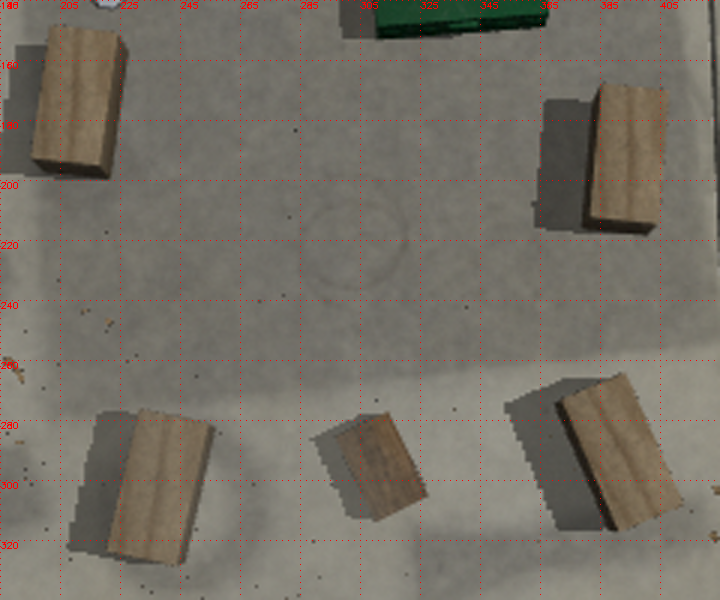

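```bash
cat >> h.py <<'E'
from scipy.optimize import minimize
from scipy.ndimage import map_coordinates
def fit(pose0,ims,k={}, span=4,sig=1.0):
    """maximise |intensity step| across the top-face edges"""
    G={n:cv2.GaussianBlur(im.astype(np.float32),(0,0),sig) for n,im in ims.items()}
    def cost(p):
        t=0
        for n,g in G.items():
            q=proj(box(*p[:2],p[2],**k),n)[:4]
            for i in range(4):
                a,b=q[i],q[(i+1)%4]; s=np.linspace(.06,.94,40)[:,None]; P=a+(b-a)*s
                d=(b-a)/np.linalg.norm(b-a); nn=np.array([-d[1],d[0]])
                v=[np.stack([map_coordinates(g[...,c],[(P+e*nn)[:,1],(P+e*nn)[:,0]],order=1) for c in range(3)],1) for e in(-1.2,1.2)]
                t-=np.minimum(np.abs((v[0]-v[1]).mean(0)).sum(),90)*np.linalg.norm(b-a)/100 if False else np.sqrt(np.abs((v[0]-v[1]).mean(0)).sum())
        return t
    best=None
    for dx in(-span,0,span):
        for dy in(-span,0,span):
            for da in(-.05,0,.05):
                p=np.array(pose0)+[dx,dy,da]
                r=minimize(cost,p,method='Nelder-Mead',options=dict(initial_simplex=p+np.array([[0,0,0],[2,0,0],[0,2,0],[0,0,.04]]),xatol=.02,fatol=1e-3))
                if best is None or r.fun<best.fun: best=r
    return best.x,best.fun
def frompx(c,z=38):
    P=back(np.array(c,float),z,'top'); m=P.mean(0); d=(P[0]+P[1]-P[2]-P[3]); return [m[0],m[1],np.arctan2(d[1],d[0])],[round(np.linalg.norm(P[i]-P[(i+1)%4]),1) for i in range(4)]
E
cat > m1.py <<'E'
from h import *
C=dict(EL=[(50,26),(118,34),(102,166),(33,158)],ER=[(600,84),(665,88),(654,224),(588,216)],L=[(140,410),(207,424),(178,565),(108,553)],R=[(562,402),(625,374),(683,505),(618,530)],O=[(335,432),(388,413),(427,496),(376,520)])
ims={n:cv2.imread(f'pics/{n}0.png') for n in('top','scene')}
P={}
for n,c in C.items():
    k=dict(w=38,l=60,h=19) if n=='O' else {}
    p0,s=frompx(np.array(c)/3+[185,140]-.33,19 if n=='O' else 38)
    pt,_=fit(p0,{'top':ims['top']},k); ps,_=fit(p0,{'scene':ims['scene']},k); pb,_=fit(p0,ims,k)
    print(n,np.round(p0,3),s,'top',pt.round(3),'scene',ps.round(3),'both',pb.round(3)); P[n]=pt
d=P['EL']-P['ER'];print('ends',np.hypot(*d[:2]),'row perp ang',np.arctan2(-d[0],d[1]))
z=cv2.resize(ims['top'][140:340,185:425],None,fx=3,fy=3,interpolation=cv2.INTER_CUBIC)
for n in P: draw(z,P[n],'top',3,np.array([185,140]),**(dict(w=38,l=60,h=19) if n=='O' else {}))
cv2.imwrite('pics/o1.png',z)
z=cv2.resize(ims['scene'][130:370,180:460],None,fx=2.5,fy=2.5,interpolation=cv2.INTER_CUBIC)
for n in P: draw(z,P[n],'scene',2.5,np.array([180,130]),**(dict(w=38,l=60,h=19) if n=='O' else {}))
cv2.imwrite('pics/o2.png',z)
E
python3 m1.py
```

```text
Traceback (most recent call last):
  File "m1.py", line 8, in <module>
    pt,_=fit(p0,{'top':ims['top']},k); ps,_=fit(p0,{'scene':ims['scene']},k); pb,_=fit(p0,ims,k)
                                            ~~~^^^^^^^^^^^^^^^^^^^^^^^^^^^^^
  File "h.py", line 43, in fit
    r=minimize(cost,p,method='Nelder-Mead',options=dict(initial_simplex=p+np.array([[0,0,0],[2,0,0],[0,2,0],[0,0,.04]]),xatol=.02,fatol=1e-3))
  File "h.py", line 31, in cost
    q=proj(box(*p[:2],p[2],**k),n)[:4]
      ~~~~^^^^^^^^^^^^^^^^^^^^^^^^
  File "h.py", line 8, in proj
    K,p,r=cam(n); c=(np.atleast_2d(P)-p)@r; c=c*[1,-1,-1]; u=c@K.T; return u[:,:2]/u[:,2:]
          ~~~^^^
  File "h.py", line 6, in cam
    m=imaging.camera_model(n); return m['K'],np.array(m['position']),R.from_euler('xyz',m['rotation']).as_matrix()
ValueError: time passes only in moves, steps and waits
```

```bash
sed -i 's/^def cam(n):/import functools\n@functools.lru_cache\ndef cam(n):/' h.py; time python3 m1.py; python3 -c "
from h import *;print(bot.get_state()['t'])"
```

```text
EL [ 6.79973e+02  1.88312e+02 -9.30000e-02] [np.float64(44.5), np.float64(88.3), np.float64(44.5), np.float64(88.4)] top [ 6.80792e+02  1.88714e+02 -1.18000e-01] scene [ 6.81465e+02  1.86992e+02 -8.60000e-02] both [ 6.80921e+02  1.88207e+02 -1.06000e-01]
ER [ 6.41469e+02 -1.66842e+02 -1.13000e-01] [np.float64(42.4), np.float64(90.7), np.float64(42.6), np.float64(88.1)] top [ 6.41393e+02 -1.69101e+02 -1.19000e-01] scene [ 6.40988e+02 -1.70775e+02 -1.09000e-01] both [ 6.41260e+02 -1.69744e+02 -1.10000e-01]
L [ 4.28992e+02  1.30501e+02 -1.95000e-01] [np.float64(42.8), np.float64(88.0), np.float64(43.7), np.float64(89.6)] top [ 4.29732e+02  1.26516e+02 -2.28000e-01] scene [ 4.29827e+02  1.28972e+02 -2.03000e-01] both [ 4.29754e+02  1.27422e+02 -2.26000e-01]
R [ 4.48934e+02 -1.57993e+02  3.92000e-01] [np.float64(43.8), np.float64(88.6), np.float64(43.7), np.float64(86.2)] top [ 4.51616e+02 -1.57650e+02  3.72000e-01] scene [ 4.49832e+02 -1.60893e+02  3.94000e-01] both [ 4.49743e+02 -1.59342e+02  3.94000e-01]
O [ 4.42537e+02 -7.70300e+00  4.35000e-01] [np.float64(35.9), np.float64(58.2), np.float64(35.6), np.float64(61.4)] top [ 4.43179e+02 -7.54000e+00  4.33000e-01] scene [442.457 -11.82    0.452] both [442.946  -9.811   0.445]
ends 359.9775093817985 row perp ang -0.10966815906564492
0.1
real	1m0.116s
user	0m59.117s
sys	0m0.261s
```

View pics/o1.png

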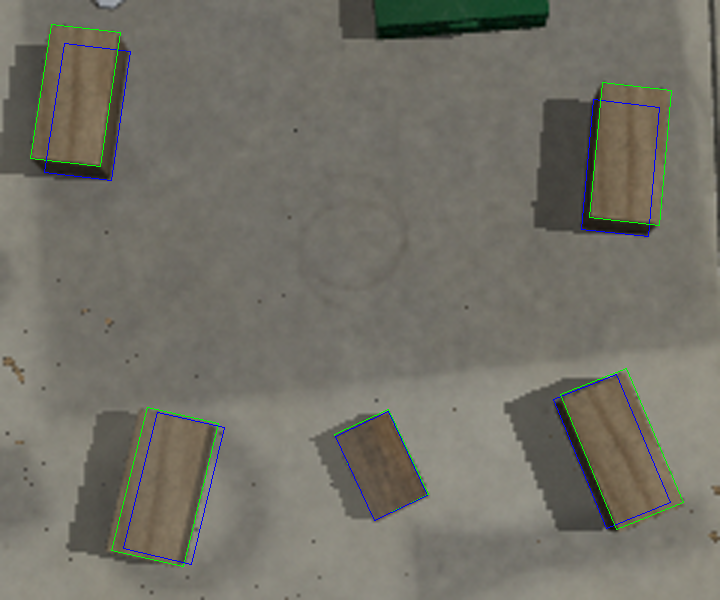

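View pics/o2.png

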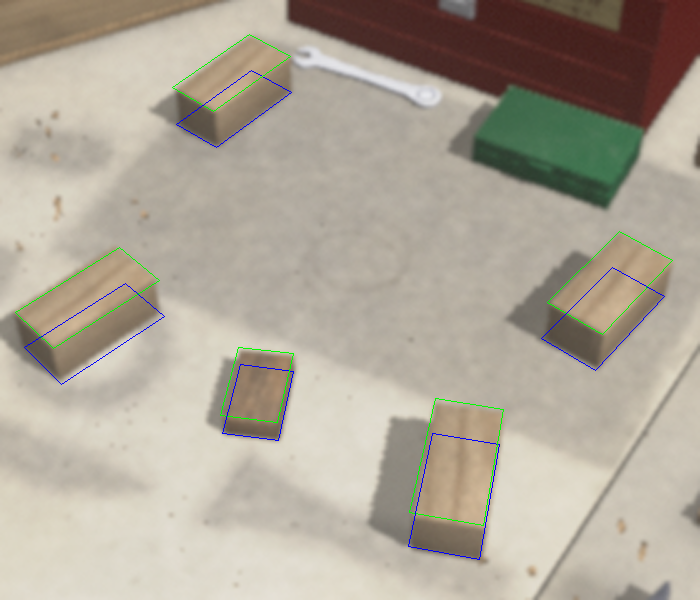

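The fits agree to 2–3 mm between cameras. The end blocks come out 360.0 mm apart and the row angle matches the block angles. Next I grip and slide the right-hand loose block along the table.

```bash
cat >> h.py <<'E'
ER=np.array([641.2,-169.7]);EL=np.array([680.9,188.2]);A=-0.110
TR=ER+(EL-ER)/3; TL=ER+(EL-ER)*2/3
def rot(a): return [np.pi,0,(a+2*np.pi)%(2*np.pi)-np.pi] 
def st(m=''):
    s=bot.get_state(); print(m,'t',round(s['t'],2),'tcp',s['tcp_pos'].round(1),'rpy',s['orientation'].round(3),'F',s['contact_force'].round(1),'open',round(s['opening'],3)); return s
E
cat > s1.py <<'E'
from h import *
print(back([(312,152),(367,150)],0,'top').round(0),TR,TL)
p=(449.7,-159.3);a=.394
bot.move_ptp([*p,110],rot(a)); st('above')
print(bot.movel([*p,5],rot(a),max_speed=120,threshold=15)); st('down')
bot.grip(0,20); st('grip')
E
python3 s1.py
```

```text
[[ 733.   -9.    0.]
 [ 737. -122.    0.]] [654.43333333 -50.4       ] [667.66666667  68.9       ]
above t 2.81 tcp [ 450.  -158.8  110.1] rpy [-3.141  0.    -2.747] F [-0.3 -0.2 -0.2] open 0.999
False
down t 3.83 tcp [ 450.2 -159.5    5.5] rpy [-3.141e+00  1.000e-03 -2.747e+00] F [ 0.5 -0.1  0.1] open 1.003
grip t 4.28 tcp [ 450.1 -159.5    5.5] rpy [-3.141e+00  1.000e-03 -2.748e+00] F [-0.7  0.2  6.6] open 0.523
```

```bash
cat > s2.py <<'E'
from h import *
bot.movel([*TR,4.8],rot(A),max_speed=90); st('slid')
cv2.imwrite('pics/scene1.png',imaging.capture('scene'))
bot.grip(1.0); st('open')
bot.movel([*TR,110],max_speed=150); st('up')
p=(429.8,128.3);a=-.215
bot.move_ptp([*p,110],rot(a)); st('above L')
for n in('top','scene'): cv2.imwrite(f'pics/{n}2.png',imaging.capture(n))
E
python3 s2.py; python3 - <<'E'
import cv2
a=cv2.imread('pics/top2.png')[140:340,185:425]; cv2.imwrite('pics/z2.png',cv2.resize(a,None,fx=3,fy=3,interpolation=2))
E
```

```text
slid t 7.01 tcp [653.1 -51.3   5.6] rpy [-3.139e+00 -2.000e-03  3.031e+00] F [-5.6 -2.3 10. ] open 0.527
open t 7.54 tcp [654.4 -50.3   4.5] rpy [ 3.142 -0.     3.032] F [0.1 0.2 0.5] open 0.997
up t 8.39 tcp [653.7 -50.3 109.1] rpy [ 3.141e+00 -1.000e-03  3.032e+00] F [ 0.3  0.5 -0.1] open 1.003
above L t 9.5 tcp [431.4 128.1 110.2] rpy [3.141e+00 2.000e-03 2.926e+00] F [-0.   0.1 -0.1] open 1.003
```

View pics/z2.png

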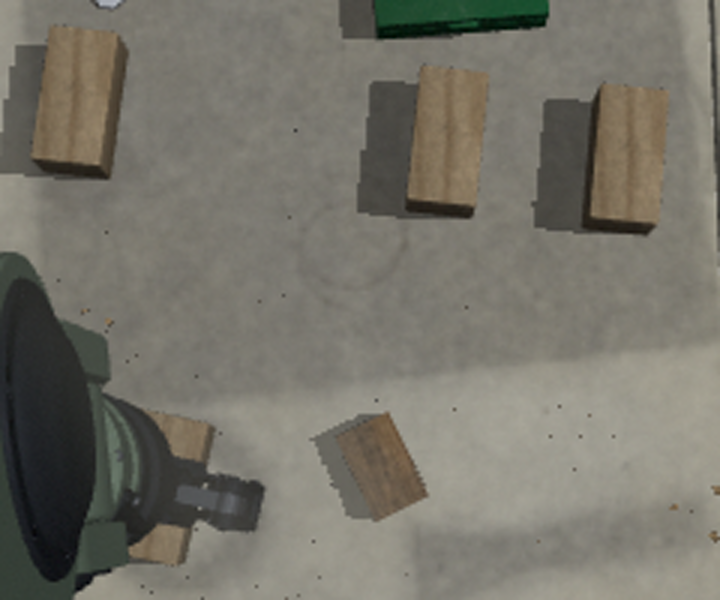

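View pics/scene1.png

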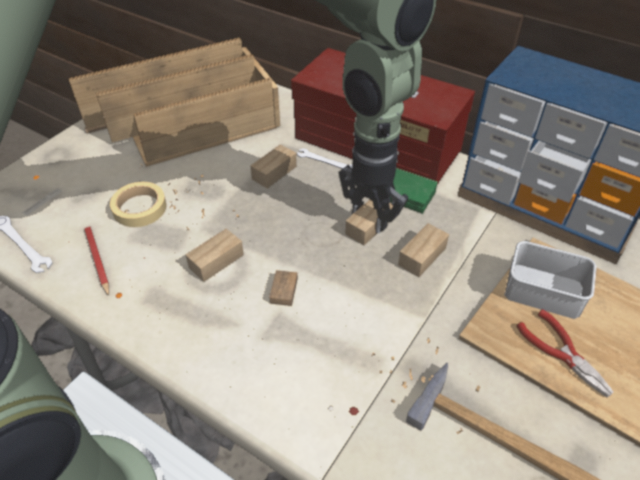

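The right block is now in the row next to the end block, with its top face at about (448,140) in the zoomed view. The off-cut hasn't moved. Next is the left block, with a short settle before release because the arm was about 1.5 mm behind its target last time.

```bash
cat > s3.py <<'E'
from h import *
p=(429.8,128.3);a=-.215
print(bot.movel([*p,5],rot(a),max_speed=120,threshold=15)); st('down')
bot.grip(0,20); st('grip')
bot.movel([*TL,4.8],rot(A),max_speed=90); bot.dwell(.4); st('slid')
bot.grip(1.0); st('open')
bot.movel([*TL,110],max_speed=150)
bot.move_ptp([350,350,200],rot(.8)); st('away')
for n in('top','scene'): cv2.imwrite(f'pics/{n}3.png',imaging.capture(n))
ims={n:cv2.imread(f'pics/{n}3.png') for n in('top','scene')}
P={}
for n,p0 in dict(ER=(*ER,A),R=(*TR,A),L=(*TL,A),EL=(*EL,A)).items():
    P[n]=[fit(p0,{c:ims[c]})[0] for c in ims]; print(n,*[x.round(3) for x in P[n]])
for c in(0,1):
    o=P['ER'][c][:2]; u=P['EL'][c][:2]-o; d=np.hypot(*u); u/=d; v=np.array([u[1],-u[0]])
    print('row ang',np.arctan2(-u[0],u[1]),[( (P[n][c][:2]-o)@np.c_[u,v]).round(1) for n in P])
z=cv2.resize(ims['top'][140:340,185:425],None,fx=3,fy=3,interpolation=2); cv2.imwrite('pics/z3.png',z.copy())
for n in P: draw(z,P[n][0],'top',3,np.array([185,140]))
cv2.imwrite('pics/o3.png',z)
E
python3 s3.py
```

```text
False
down t 10.62 tcp [430.3 128.3   5.4] rpy [3.141e+00 1.000e-03 2.926e+00] F [-0.5  0.1 -1.2] open 0.997
grip t 11.07 tcp [430.3 128.5   5.6] rpy [3.141e+00 1.000e-03 2.927e+00] F [-0.6 -0.   5.9] open 0.522
slid t 14.35 tcp [665.4  69.5   5.2] rpy [ 3.141 -0.004  3.032] F [-5.7  0.5  9.7] open 0.524
open t 14.83 tcp [667.7  68.8   4.6] rpy [-3.141 -0.     3.031] F [ 0.3  1.3 -0.1] open 0.998
away t 17.27 tcp [350.9 349.8 199.8] rpy [-3.141  0.    -2.343] F [ 0.  -0.3  0.4] open 0.998
ER [ 6.41403e+02 -1.69088e+02 -1.18000e-01] [ 6.40986e+02 -1.70765e+02 -1.08000e-01]
R [ 6.53408e+02 -5.20960e+01 -1.24000e-01] [ 6.5365e+02 -5.3852e+01 -1.0900e-01]
L [ 6.63532e+02  6.57900e+01 -1.15000e-01] [ 6.64141e+02  6.93910e+01 -1.47000e-01]
EL [ 6.80771e+02  1.88730e+02 -1.18000e-01] [ 6.81527e+02  1.86998e+02 -8.50000e-02]
row ang -0.1095817468907463 [array([0., 0.]), array([117.6,  -0.9]), array([235.9,  -3.7]), array([360.,  -0.])]
row ang -0.1128365024191158 [array([0., 0.]), array([117.6,  -0.6]), array([241.2,  -4. ]), array([360.1,   0. ])]
```

View pics/o3.png

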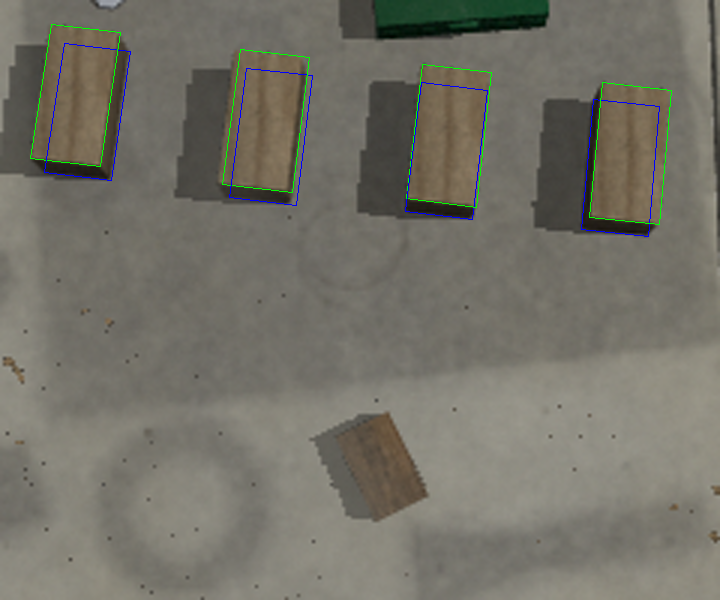

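View pics/z3.png

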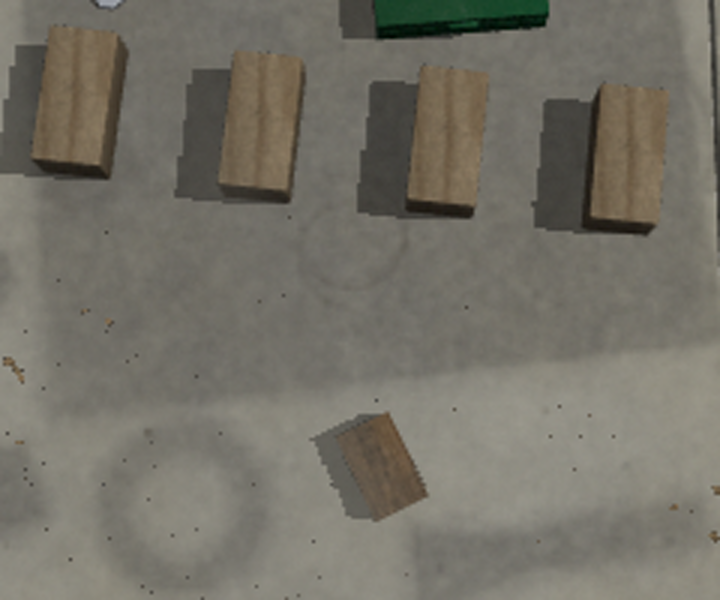

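The picture shows all four in the row with the off-cut untouched. The left block, top face about (262,123) in the zoom, is about 4 mm short of the line. The right block is about 2 mm too close to the right end. The real blocks look slightly smaller than the model outline (rounded edges), so I'll refine the measurement before correcting.

```bash
cat > m2.py <<'E'
from h import *
import sys
def meas(tag,sizes=((43.5,88.5),(44.2,89.2))):
    ims={n:cv2.imread(f'pics/{n}{tag}.png') for n in('top','scene')}; out=[]
    for w,l in sizes:
      for c in ims:
        P={};f=0
        for n,p0 in dict(ER=(*ER,A),R=(*TR,A),L=(*TL,A),EL=(*EL,A)).items():
            P[n],q=fit(np.array(p0)+[-1,-1,0] if n in'RL' else p0,{c:ims[c]},dict(w=w,l=l),span=3,sig=.8); f+=q
        o=P['ER'][:2]; u=P['EL'][:2]-o; d=np.hypot(*u); u/=d; v=np.array([u[1],-u[0]]); ra=np.arctan2(-u[0],u[1])
        print(w,c,round(f,1),'d',d.round(1),'row',ra.round(3),{n:(((P[n][:2]-o)@np.c_[u,v]).round(1).tolist(),(P[n][2]-ra).round(3)) for n in P})
meas(sys.argv[1])
E
python3 m2.py 3
```

```text
43.5 top -128.9 d 359.4 row -0.11 {'ER': ([0.0, 0.0], np.float64(-0.008)), 'R': ([117.4, -0.8], np.float64(-0.018)), 'L': ([239.4, -3.7], np.float64(-0.005)), 'EL': ([359.4, -0.0], np.float64(-0.01))}
43.5 scene -136.4 d 360.4 row -0.112 {'ER': ([0.0, 0.0], np.float64(-0.009)), 'R': ([117.3, -0.1], np.float64(-0.022)), 'L': ([238.2, -4.0], np.float64(-0.006)), 'EL': ([360.4, -0.0], np.float64(0.028))}
44.2 top -128.9 d 359.7 row -0.11 {'ER': ([0.0, 0.0], np.float64(-0.009)), 'R': ([117.5, -0.8], np.float64(-0.015)), 'L': ([239.8, -3.7], np.float64(-0.005)), 'EL': ([359.7, 0.0], np.float64(-0.01))}
44.2 scene -137.6 d 360.1 row -0.112 {'ER': ([0.0, 0.0], np.float64(-0.003)), 'R': ([117.7, -0.4], np.float64(0.003)), 'L': ([241.4, -3.9], np.float64(-0.041)), 'EL': ([360.1, 0.0], np.float64(0.022))}
```

Every fit agrees: the left block needs about 3.8 mm further away from the robot, and the right block about 2.5 mm left. I'll make small corrective slides and check the actual TCP before each release.

```bash
cat > s4.py <<'E'
from h import *
u=(EL-ER)/np.linalg.norm(EL-ER); v=np.array([u[1],-u[0]]); a=-.111
def fix(cur,du,dv,end):
    cur=np.array(cur); g=cur+du*u+dv*v; s=cur+du*u
    bot.move_ptp([*s,100],rot(a)); bot.movel([*s,5.3],rot(a),max_speed=120,threshold=15); st('down')
    bot.grip(0,20); bot.dwell(.2); s_=st('grip'); c=g.copy()
    for i in range(3):
        bot.movel([*c,5.3],rot(a),max_speed=40); bot.dwell(.3); t=bot.get_state()['tcp_pos'][:2]; e=g-t
        print('err uv',(e@u).round(2),(e@v).round(2))
        if np.hypot(*e)<.5: break
        c=c+np.clip(e,-3,3)
    st('set'); bot.grip(1.0); p=bot.get_state()['tcp_pos']; bot.movel([p[0],p[1],100],max_speed=150); st('up')
fix((653.1,-51.3),2.5,.6,0)
fix((665.4,69.5),.5,3.8,0)
bot.move_ptp([350,350,200],rot(.8)); st('away')
for n in('top','scene'): cv2.imwrite(f'pics/{n}4.png',imaging.capture(n))
z=cv2.resize(cv2.imread('pics/top4.png')[140:340,185:425],None,fx=3,fy=3,interpolation=2); cv2.imwrite('pics/z4.png',z)
E
python3 s4.py; python3 m2.py 4
```

```text
down t 20.17 tcp [654.1 -48.8   6.1] rpy [-3.142e+00  1.000e-03  3.031e+00] F [-0.7  0.2  0.1] open 1.001
grip t 20.82 tcp [654.  -49.    6.1] rpy [-3.141e+00  1.000e-03  3.031e+00] F [-1.5 -0.2  5.3] open 0.525
err uv 0.15 0.0
set t 21.37 tcp [654.  -49.    6.1] rpy [-3.141  0.     3.031] F [-2.4 -0.1  6.9] open 0.527
up t 22.63 tcp [653.2 -48.7  99.2] rpy [ 3.141e+00 -1.000e-03  3.031e+00] F [-0.9  0.4  0.4] open 1.003
down t 24.12 tcp [666.2  69.7   6.1] rpy [3.141e+00 1.000e-03 3.030e+00] F [ 0.  -0.5 -0.1] open 0.998
grip t 24.77 tcp [666.   70.1   6. ] rpy [3.141e+00 1.000e-03 3.031e+00] F [ 0.  -0.   6.2] open 0.524
err uv -0.14 1.1
err uv -0.16 1.1
err uv -0.06 -0.27
set t 26.43 tcp [669.5  69.6   6.1] rpy [ 3.141e+00 -3.000e-03  3.031e+00] F [-6.4  1.1 11.9] open 0.522
up t 27.69 tcp [670.7  69.   99.2] rpy [-3.141e+00 -1.000e-03  3.031e+00] F [-0.  -0.4 -1.2] open 0.999
away t 29.3 tcp [350.9 349.8 199.8] rpy [-3.141  0.    -2.343] F [-0.   0.   0.5] open 0.995
43.5 top -129.1 d 359.4 row -0.11 {'ER': ([0.0, 0.0], np.float64(-0.009)), 'R': ([119.7, -0.8], np.float64(-0.015)), 'L': ([240.0, 0.0], np.float64(-0.006)), 'EL': ([359.4, -0.0], np.float64(-0.012))}
43.5 scene -136.6 d 360.4 row -0.112 {'ER': ([0.0, 0.0], np.float64(-0.009)), 'R': ([119.5, -0.1], np.float64(-0.022)), 'L': ([240.2, -0.2], np.float64(0.0)), 'EL': ([360.4, 0.0], np.float64(0.027))}
44.2 top -129.1 d 359.6 row -0.11 {'ER': ([0.0, 0.0], np.float64(-0.009)), 'R': ([119.7, -0.8], np.float64(-0.016)), 'L': ([240.3, -0.0], np.float64(-0.006)), 'EL': ([359.6, 0.0], np.float64(-0.012))}
44.2 scene -137.9 d 360.1 row -0.112 {'ER': ([0.0, 0.0], np.float64(-0.002)), 'R': ([119.9, -0.3], np.float64(-0.002)), 'L': ([241.8, -0.3], np.float64(-0.041)), 'EL': ([360.1, 0.0], np.float64(0.022))}
```

View pics/z4.png

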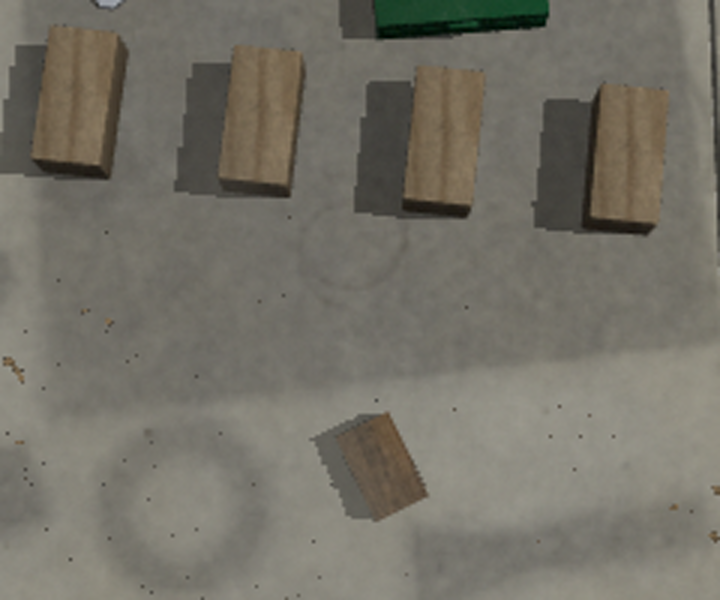

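The four blocks now form one even, parallel row. The errors are under 1 mm along and across the row in nearly every fit, and the off-cut is still at about (381,467) in the zoom, as at the start. I'm handing in.

```bash
python3 -c "
from h import *
bot.sign_off(); st()"
```

```text
the job is handed in; nothing more can be done
the job is handed in; nothing more can be done
```

The job is handed in. The two loose blocks now sit in the row between the fixed ends. I gripped each one lightly (20 N) and slid it along the table while pressing down slightly. One small corrective slide on each fixed a 2–4 mm error from the first placement.

| Last check (both cameras) | Result | Target |
|---|---|---|
| Right loose block, along the row | 119.5–119.9 mm | 120 mm |
| Left loose block, along the row | 240.0–240.3 mm in three fits, 241.8 mm in the fourth | 240 mm |
| Both blocks, off the row line | 0.8 mm or less | 0 mm |
| Both blocks, angle | within about 0.02 rad of the row in all fits but one | 0 rad |

- **Disagreement:** one fit from the blurrier scene camera put the left block at 241.8 mm and 0.04 rad off. The same camera's other fit gave 240.2 mm and 0.00 rad, and it also put the fixed left end block about 0.02–0.03 rad off. I took this as measurement noise.
- **Off-cut:** it was never touched and stayed where it was in the pictures.
- **Time:** the arm was clear of everything at the end, at about 29 s of the 51 s allowed.

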